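# Set the stock tags on the fitter's parts rack

### The job

Each of the four parts bins on the rack has a hinged metal tag in front of it. With a fingertip, push tags over where needed so that only the full bin, heaped to its rim, has its tag leaning back toward the bin, round boss showing, while the tags of the other three bins (half-used, nearly used up, empty) all lean toward the robot, bar showing. Only push the tags, never pinch one between the fingers, and leave the loose things on the rack and bench where they are.

Things in the scene. Friction and masses are not known exactly. Their poses are not given: they have to be found in the camera images.
- tag_a (a joint): Angle of tag a about its hinge, rad: 0 upright, negative leaning to the robot's side (bar showing on top), positive leaning back to the bin (round boss showing on top); rigid stops at -0.75 and +0.75. A smooth, low-friction aluminium plate 50 mm wide along the rail, 6 mm thick, 55 mm long from the hinge, 70 g. Pushing takes under 2 N; a little past upright it falls on to the other stop by its own weight and stays.
- boss_a: Half of tag a on its robot-side face, carrying a raised round boss (30 mm across, 3 mm proud, centred 32 mm from the hinge) that shows on top when the tag leans back to the bin. Origin at the middle of the hinge line, 70 mm above the bench (it does not move as the tag swings), z along the tag to its free end, y along the hinge line, -x out of the boss face. The fixed rail and hinge block lie below the hinge line; only two 5 mm cheeks beside the tag rise 3 mm above it.
- bar_a: Half of tag a on its bin-side face, carrying a raised level bar (40 x 8 mm, 3 mm proud, 32 mm from the hinge) that shows on top when the tag leans to the robot. Origin at the middle of the hinge line, z along the tag to its free end, +x out of the bar face.
- tag_b (a joint): Angle of tag b about its hinge, rad: 0 upright, negative leaning to the robot's side (bar showing on top), positive leaning back to the bin (round boss showing on top); rigid stops at -0.75 and +0.75. A smooth, low-friction aluminium plate 50 mm wide along the rail, 6 mm thick, 55 mm long from the hinge, 70 g. Pushing takes under 2 N; a little past upright it falls on to the other stop by its own weight and stays.
- boss_b: Half of tag b on its robot-side face, carrying a raised round boss (30 mm across, 3 mm proud, centred 32 mm from the hinge) that shows on top when the tag leans back to the bin. Origin at the middle of the hinge line, 70 mm above the bench (it does not move as the tag swings), z along the tag to its free end, y along the hinge line, -x out of the boss face. The fixed rail and hinge block lie below the hinge line; only two 5 mm cheeks beside the tag rise 3 mm above it.
- bar_b: Half of tag b on its bin-side face, carrying a raised level bar (40 x 8 mm, 3 mm proud, 32 mm from the hinge) that shows on top when the tag leans to the robot. Origin at the middle of the hinge line, z along the tag to its free end, +x out of the bar face.
- tag_c (a joint): Angle of tag c about its hinge, rad: 0 upright, negative leaning to the robot's side (bar showing on top), positive leaning back to the bin (round boss showing on top); rigid stops at -0.75 and +0.75. A smooth, low-friction aluminium plate 50 mm wide along the rail, 6 mm thick, 55 mm long from the hinge, 70 g. Pushing takes under 2 N; a little past upright it falls on to the other stop by its own weight and stays.
- boss_c: Half of tag c on its robot-side face, carrying a raised round boss (30 mm across, 3 mm proud, centred 32 mm from the hinge) that shows on top when the tag leans back to the bin. Origin at the middle of the hinge line, 70 mm above the bench (it does not move as the tag swings), z along the tag to its free end, y along the hinge line, -x out of the boss face. The fixed rail and hinge block lie below the hinge line; only two 5 mm cheeks beside the tag rise 3 mm above it.
- bar_c: Half of tag c on its bin-side face, carrying a raised level bar (40 x 8 mm, 3 mm proud, 32 mm from the hinge) that shows on top when the tag leans to the robot. Origin at the middle of the hinge line, z along the tag to its free end, +x out of the bar face.
- tag_d (a joint): Angle of tag d about its hinge, rad: 0 upright, negative leaning to the robot's side (bar showing on top), positive leaning back to the bin (round boss showing on top); rigid stops at -0.75 and +0.75. A smooth, low-friction aluminium plate 50 mm wide along the rail, 6 mm thick, 55 mm long from the hinge, 70 g. Pushing takes under 2 N; a little past upright it falls on to the other stop by its own weight and stays.
- boss_d: Half of tag d on its robot-side face, carrying a raised round boss (30 mm across, 3 mm proud, centred 32 mm from the hinge) that shows on top when the tag leans back to the bin. Origin at the middle of the hinge line, 70 mm above the bench (it does not move as the tag swings), z along the tag to its free end, y along the hinge line, -x out of the boss face. The fixed rail and hinge block lie below the hinge line; only two 5 mm cheeks beside the tag rise 3 mm above it.
- bar_d: Half of tag d on its bin-side face, carrying a raised level bar (40 x 8 mm, 3 mm proud, 32 mm from the hinge) that shows on top when the tag leans to the robot. Origin at the middle of the hinge line, z along the tag to its free end, +x out of the bar face.
- bin_full: The full bin: heaped level with its rim (up to 8 mm above it) with steel shouldered bushes, 21 mm across. Black open bin, 110 mm (front to back) x 88 x 50 mm high, fixed on the rack, rim 62 mm above the bench. Origin: centre of its underside. Its own tag is the one straight in front of it on the robot's side, hinge line 105 mm from the bin's centre; bins and tags stand in a row 95 mm apart.
- bin_half: A half-used bin: a single layer of eight bushes on its floor, tops over 20 mm below the rim, so it is not full. Black open bin, 110 mm (front to back) x 88 x 50 mm high, fixed on the rack, rim 62 mm above the bench. Origin: centre of its underside. Its own tag is the one straight in front of it on the robot's side, hinge line 105 mm from the bin's centre; bins and tags stand in a row 95 mm apart.
- bin_low: A nearly used-up bin: three bushes on its bare floor. Black open bin, 110 mm (front to back) x 88 x 50 mm high, fixed on the rack, rim 62 mm above the bench. Origin: centre of its underside. Its own tag is the one straight in front of it on the robot's side, hinge line 105 mm from the bin's centre; bins and tags stand in a row 95 mm apart.
- bin_empty: The empty bin. Black open bin, 110 mm (front to back) x 88 x 50 mm high, fixed on the rack, rim 62 mm above the bench. Origin: centre of its underside. Its own tag is the one straight in front of it on the robot's side, hinge line 105 mm from the bin's centre; bins and tags stand in a row 95 mm apart.
- bushing_mid (a point): Middle of a loose steel bushing, 32 mm across, 30 mm high, standing on the rack's front ledge (ledge 12 mm above the bench) before the tags. Leave it.
- plug_mid (a point): Middle of a loose brass plug, 28 mm across, 32 mm high, also on the rack's front ledge. Leave it.
- vblock_mid (a point): Middle of a loose steel V-block 50 x 40 x 38 mm high, right of the rack. Leave it.
- paste_jar_mid (a point): Middle of a white jar with a red cap, 72 mm across, 55 mm high, left of the rack. Leave it.
- oil_bottle_mid (a point): Middle of a green bottle, 60 mm across, 150 mm high, right of the rack. Leave it.
- screwdriver_mid (a point): Middle of a screwdriver lying left of the rack. Leave it.
- pencil_cup_mid (a point): Middle of a red cup, 74 mm across, 90 mm high, left of the rack, beyond the jar. Leave it.

How it is judged:
At the end, for the whole second after the job is handed in: The tag before the full bin leans back to the bin (joint above 0.6 rad), the other three lean to the robot (joint below -0.6 rad), all at rest, and every loose thing is within 20 mm of where it started (((horizontal distance between boss_a and bin_full below 0.123 m and value of joint tag_a above 0.6 rad) or (not (horizontal distance between boss_a and bin_full below 0.123 m) and value of joint tag_a below -0.6 rad)) and ((horizontal distance between boss_b and bin_full below 0.123 m and value of joint tag_b above 0.6 rad) or (not (horizontal distance between boss_b and bin_full below 0.123 m) and value of joint tag_b below -0.6 rad)) and ((horizontal distance between boss_c and bin_full below 0.123 m and value of joint tag_c above 0.6 rad) or (not (horizontal distance between boss_c and bin_full below 0.123 m) and value of joint tag_c below -0.6 rad)) and ((horizontal distance between boss_d and bin_full below 0.123 m and value of joint tag_d above 0.6 rad) or (not (horizontal distance between boss_d and bin_full below 0.123 m) and value of joint tag_d below -0.6 rad)) and velocity of joint tag_a between -0.2 and 0.2 rad/s and velocity of joint tag_b between -0.2 and 0.2 rad/s and velocity of joint tag_c between -0.2 and 0.2 rad/s and velocity of joint tag_d between -0.2 and 0.2 rad/s and distance of each of bushing_mid, plug_mid, vblock_mid, paste_jar_mid, oil_bottle_mid, screwdriver_mid, pencil_cup_mid from where it was at the start of the episode below 0.02 m); the robot touches nothing.
It fails at once if a tag is pinched: the fingers press on both of its faces at once (over 1 N each) ((contact force between the fingers and boss_a above 1 N and contact force between the fingers and bar_a above 1 N) or (contact force between the fingers and boss_b above 1 N and contact force between the fingers and bar_b above 1 N) or (contact force between the fingers and boss_c above 1 N and contact force between the fingers and bar_c above 1 N) or (contact force between the fingers and boss_d above 1 N and contact force between the fingers and bar_d above 1 N)).
It fails at once if a loose thing on the rack or bench is moved or lifted more than 20 mm (distance of any of bushing_mid, plug_mid, vblock_mid, paste_jar_mid, oil_bottle_mid, screwdriver_mid, pencil_cup_mid from where it was at the start of the episode above 0.02 m).
It also fails if it takes over 56 s, if anything falls off the work surface, if the arm or the gripper's body presses on something with over 40 N, if the wrist force passes 120 N, or if a joint passes its speed limit or range.

### The arm

A 6-joint arm with a two-finger parallel gripper is mounted at the origin on the work surface. World frame = base frame: x ahead of the robot, y to its left, z up, the work surface at z = 0. Lengths are in m, angles in rad, forces in N, time in s.
With the tool pointing down it reaches from about 0.3 to 0.775 m from the base axis. Payload 14.6 kg.
Tool frame: the origin (TCP) lies on the centre line of the jaws, within the pads' length; the fingertips stand 25 mm ahead of it and the grasp point (between the pads) lies 6 mm ahead of it (ctrl.tip_reach is the distance from the TCP to the fingertips, in m); z points along the fingers, y is the line along which they close (so a half turn about z gives the same grasp; the last joint's range is limited). The gripper opens to 94 mm and grips with 3 to 60 N. Pads are 16 mm wide; open, the fingers measure 119 mm over their backs; the gripper's body (75 mm by 177 mm) begins 78 mm behind the grasp point.
Start: joints at [1.155, 0.3, 1.521, -0, 1.321, -0.067], TCP at [0.188, 0.517, 0.23] pointing down, gripper open.
Joint ranges: [-3.03, 3.03], [-0.79, 2.21], [0.23, 2.52], [-1.04, 4.18], [0, 3.07], [-2.55, 2.55]. Speed limits (rad/s): [2.22, 2.22, 2.57, 3.14, 3.14, 3.14].

### API

Orientations are given as [roll, pitch, yaw] about the fixed x, y, z axes, in that order (R = Rz(yaw) Ry(pitch) Rx(roll)).
In Python, from station import ctrl gives the robot as it stands. The module is installed in compiled form; this text tells all that it offers.
- The arm moves only by the tool apply_moves, never from a script. Its argument "deltas" is a list of rows, each a list of 7 numbers: the closure in counts, from 0 (fully open) to 255 (shut), then the shift along the world's x, y, z in cm, then the turn, a rotation vector about the world's x, y, z in rad. In form: [[jaw, tx, ty, tz, ax, ay, az], ...]. A call has 1 to 10 rows; each row shifts and turns the commanded pose from where the row before left it; what a row does not reach is not made up. A row lasts 1/10 s, in which the tool goes at most 50 mm and 8.59 degrees, less where a joint would pass 70% of its speed; a pose out of reach is approached as far as the arm can. A call with a gripper value outside its range is refused whole. The fingers move at their own pace and stop on an object; "grip_force" is the grip in N (left out, the last holds). Time passes only in rows, so rows that do not move let the fingers close. It gives the time, the measured TCP pose, the force, the opening and the grip force at its end, in the units of the state.
- ctrl.get_obs(): the state, without advancing time (a new reading comes with each control period).
- ctrl.camera(name): name is "scene" or "top" or "wrist"; returns a dict with "img" (480x640x3 uint8, red, green, blue), "K" (3x3 intrinsics, pixels), "pose" (4x4, takes a point from camera to world coordinates); the wrist camera has in their place "hand_eye" (4x4, takes a point from camera to tool coordinates, whose origin is the TCP and whose axes are the flange's). Camera axes: x right, y up, looking along -z (the intrinsics and any distortion apply to the point x, -y, -z); pixel columns grow to the right and rows downward; lengths in m; the calibration is good to about 2 mm. A picture is of the moment at which its call begins: read the wrist's pose just before it. There is no depth.
- ctrl.hand_in(): hands the job in; it is judged then, once.
The state is a dict: "time_s": time; "qpos": joint angles; "joint_vel": joint speeds; "tau": joint torques, N m; "ee_pos": TCP position; "eef_rot": TCP orientation; "force": force on the tool from outside, world axes, zero at the start; "moment": the same for the moment, N m; "grip_width": finger opening in m; "grip_force": force on a finger pad.
Only numpy, scipy, OpenCV 4.12 (cv2) and the standard library are available. Lean on these libraries where they do the work, as an engineer would, in place of code of your own. Each camera call takes 0.05 s, during which the arm holds its last target. There are 200 camera calls.

## Working session

There is one attempt and no reset: what is moved stays moved. The work goes in short steps, Python scripts to look and compute and a tool call to move; the robot and the scene stay as the last step left them, time stands still between calls to the robot, and variables do not carry over. Pictures are saved under pics/ and viewed, at most 10 in all, crops included, and the job is handed in when it is done.

Besides the shell and the picture viewer there is one more tool, called after "Call:" as name(argument=value, ...), one argument or row to a line, values as JSON. apply_moves: Moves the arm, as the interface text tells. Its arguments: {"type":"object","properties":{"deltas":{"type":"array"},"grip_force":{"type":"number"}},"required":["deltas"]}

```bash
mkdir -p pics; cat > h.py <<'E'
import numpy as np, cv2
from station import ctrl
def snap(name, fn):
    o=ctrl.get_obs(); c=ctrl.camera(name)
    cv2.imwrite('pics/'+fn, c['img'][:,:,::-1])
    return o,c
def ray(c,u,v):
    K=c['K']; T=np.array(c['pose']); d=np.linalg.inv(K)@[u,v,1]; d=np.array([d[0],-d[1],-d[2]])
    return T[:3,3],T[:3,:3]@d
def plane(c,u,v,z):
    o,d=ray(c,u,v); return o+d*(z-o[2])/d[2]
E
python3 - <<'E'
from h import *
import pickle
for n in ['scene','top']:
    o,c=snap(n,n+'0.png'); pickle.dump(c,open(n+'.pkl','wb'))
    print(n,np.round(c['K'],1).tolist(),np.round(c['pose'],3).tolist(),[k for k in c])
print(o)
E
```

```text
scene [[496.5, 0.0, 327.4], [0.0, 496.5, 244.3], [0.0, 0.0, 1.0]] [[-0.861, -0.352, 0.366, 0.972], [0.508, -0.62, 0.598, 0.677], [0.016, 0.701, 0.713, 0.896], [0.0, 0.0, 0.0, 1.0]] ['img', 'K', 'pose']
top [[455.7, 0.0, 320.8], [0.0, 455.7, 230.2], [0.0, 0.0, 1.0]] [[-0.021, 0.992, -0.125, 0.402], [-1.0, -0.021, -0.004, -0.008], [-0.006, 0.125, 0.992, 1.128], [0.0, 0.0, 0.0, 1.0]] ['img', 'K', 'pose']
{'time_s': 0.05, 'qpos': array([ 1.15538762e+00,  3.00471210e-01,  1.52159398e+00, -1.07693762e-05,
        1.32066674e+00, -6.66004394e-02]), 'joint_vel': array([ 8.67092716e-04, -9.69032280e-05, -1.33326673e-03, -1.40685989e-03,
       -2.03829891e-03, -5.03154561e-05]), 'tau': array([ 1.58320345e-03, -5.33218539e+01, -3.53703761e+01,  7.09910528e-02,
        2.36609933e-02, -8.81928088e-06]), 'ee_pos': array([0.18788976, 0.51666525, 0.22988079]), 'eef_rot': array([-3.14045520e+00, -6.54125056e-05,  2.79278702e+00]), 'force': array([-0.32846892, -0.12376203,  0.9593762 ]), 'moment': array([ 0.04548716,  0.02361953, -0.01659954]), 'grip_force': 0.0, 'grip_width': 0.09389309249789039}
```

View pics/top0.png

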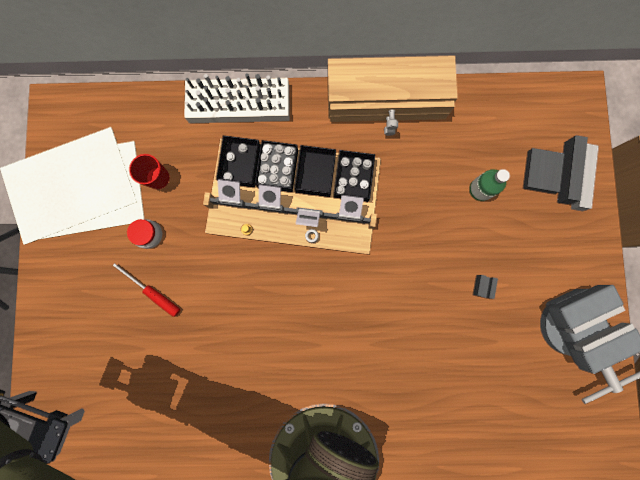

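View pics/scene0.png

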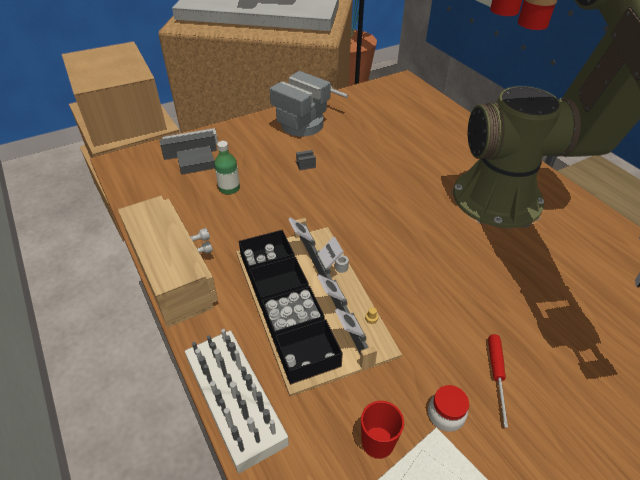

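The top view shows four bins, left to right: three bushes, heaped, bare, and one layer. Three tags show a boss, at (230,191), (269,196) and (351,207). One shows a bar, at (308,217). A loose plug stands at (246,229) and a bushing at (312,236). I'll enlarge this to confirm.

```bash
python3 - <<'E'
from h import *
a=cv2.imread('pics/top0.png')[128:262,195:393]; cv2.imwrite('pics/tc.png',cv2.resize(a,None,fx=4,fy=4,interpolation=cv2.INTER_CUBIC))
a=cv2.imread('pics/scene0.png')[205:395,225:405]; cv2.imwrite('pics/sc.png',cv2.resize(a,None,fx=3,fy=3,interpolation=cv2.INTER_CUBIC))
E
```

```text
(no output)
```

View pics/tc.png

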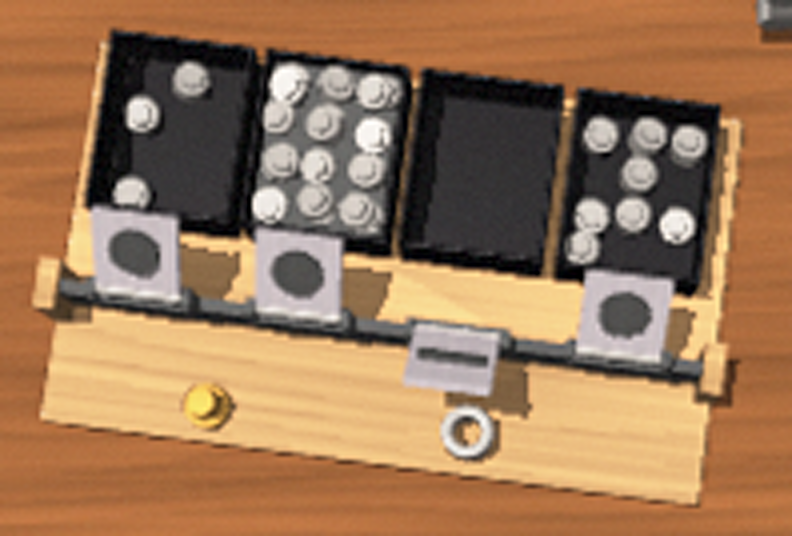

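View pics/sc.png

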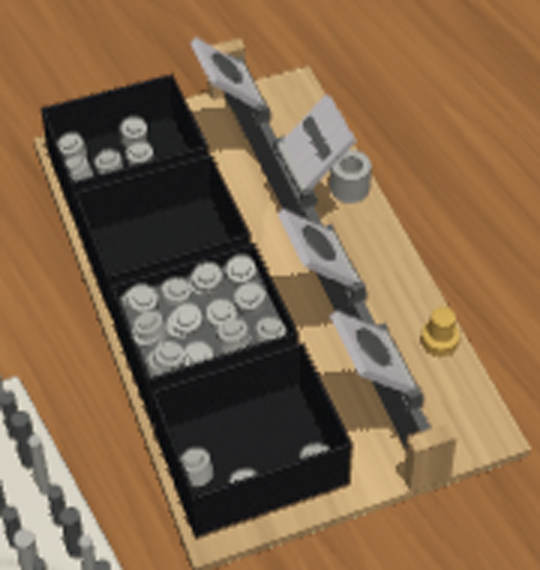

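The crops confirm the state:
- **Bins:** low, full, empty, half, from left to right.
- **Tags:** the full and empty bins' tags are already right. The low bin's tag (leftmost) and the half bin's tag (rightmost) show the boss and must go to the robot's side.

Next I'll triangulate the bosses.

```bash
python3 - <<'E'
from h import *
import pickle
t=pickle.load(open('top.pkl','rb')); s=pickle.load(open('scene.pkl','rb'))
T=np.array([(134,252),(297,273),(625,314)]); S=np.array([(375,347),(320,244),(228,67)])
T=(T+.5)/4-.5+[195,128]; S=(S+.5)/3-.5+[225,205]
# refine: dark blob centroid near
def ref(c,p):
    g=c['img'].max(2); m=(g<110).astype('uint8'); m
    n,l,st,ce=cv2.connectedComponentsWithStats(m); i=np.argmin([np.hypot(*(x-p)) if k and 15<st[k,4]<400 else 99 for k,x in enumerate(ce)]); return ce[i],st[i,4]
P=[]
for a,b in zip(T,S):
    ra,rb=ref(t,a),ref(s,b); print(a,ra,b,rb)
    if np.hypot(*(ra[0]-a))<2:a=ra[0]
    if np.hypot(*(rb[0]-b))<2:b=rb[0]
    o1,d1=ray(t,*a); o2,d2=ray(s,*b)
    k=np.linalg.lstsq(np.c_[d1,-d2],o2-o1,rcond=None)[0]; p1=o1+k[0]*d1;p2=o2+k[1]*d2
    P.append((p1+p2)/2); print('P',np.round(P[-1],4),'gap',np.linalg.norm(p1-p2),'z.0975',plane(t,*a,.0975),plane(s,*b,.0975))
P=np.array(P); u=(P[0]-P[2])[:2]; print(np.linalg.norm(u),np.linalg.norm((P[0]-P[1])[:2])); u/=np.linalg.norm(u); n=np.array([u[1],-u[0]]); print('rail',u,'back',n, 'ang',np.arctan2(*u[::-1]))
for p in P: h=p[:2]-.0174*n; print('hinge',h,'start',h+.060*n,'end',h+.003*n)
for q in [(207,407),(468,433)]:
    q=(np.array(q)+.5)/4-.5+[195,128]; x=plane(t,*q,.043)[:2]; print('loose',x,[(x-p[:2]+.0174*n)@n for p in P[:1]])
E
```

```text
[228.125 190.625] (array([228.61682243, 190.74766355]), np.int32(107)) [349.66666667 320.33333333] (array([349.        , 320.12658228]), np.int32(79))
P [0.6293 0.2064 0.0947] gap 0.0009807560863194238 z.0975 [0.62826106 0.20607697 0.0975    ] [0.63082286 0.20767631 0.0975    ]
[268.875 195.875] (array([269.0733945 , 195.89908257]), np.int32(109)) [331.33333333 286.        ] (array([330.89855072, 285.53623188]), np.int32(69))
P [0.615  0.1128 0.0948] gap 0.0009241151939413053 z.0975 [0.61411608 0.11278343 0.0975    ] [0.61658215 0.1144071  0.0975    ]
[350.875 206.125] (array([350.66055046, 206.19266055]), np.int32(109)) [300.66666667 227.        ] (array([300.4 , 227.34]), np.int32(50))
P [ 0.5867 -0.0745  0.0946] gap 0.00045108638196029695 z.0975 [ 0.58598379 -0.07422839  0.0975    ] [ 0.58821296 -0.07202953  0.0975    ]
0.28410978492139805 0.0946081430367561
rail [0.14986908 0.98870585] back [ 0.98870585 -0.14986908] ang 1.4203604746797138
hinge [0.61205423 0.20896138] start [0.67137658 0.19996923] end [0.61502035 0.20851177]
hinge [0.59783586 0.11542775] start [0.65715821 0.10643561] end [0.60080198 0.11497814]
hinge [ 0.56947496 -0.07193963] start [ 0.62879731 -0.08093178] end [ 0.57244107 -0.07238924]
loose [0.54467726 0.17428961] [np.float64(-0.06141977331002811)]
loose [0.52561003 0.01783594] [np.float64(-0.05682409483206548)]
```

Spacing comes out at 94.6 mm and 284 mm against 95 and 285 expected. Boss height is 95 mm against 97 expected, so the points are sound. I'll travel high with the jaws shut to a point behind the low bin's tag, at (0.671, 0.200).

Call:
apply_moves(
  deltas=[
    [255,3.2,-2.1,0,0,0,0.02],
    [255,3.2,-2.1,0,0,0,0.02],
    [255,3.2,-2.1,0,0,0,0.02],
    [255,3.2,-2.1,0,0,0,0.02],
    [255,3.2,-2.1,0,0,0,0.02],
    [255,3.2,-2.1,0,0,0,0.02],
    [255,3.2,-2.1,0,0,0,0.02],
    [255,3.2,-2.1,0,0,0,0.02],
    [255,3.2,-2.1,0,0,0,0.02],
    [255,3.2,-2.1,0,0,0,0.02],
  ],
)

```text
time_s: 1.1
ee_pos: [0.5091, 0.3057, 0.2301]
eef_rot: [-3.141, -0.0, 2.994]
force: [-0.7, 0.6, -0.4]
grip_width: 0.0172
grip_force: 0.0
```

Call:
apply_moves(
  deltas=[
    [255,3.2,-2.1,0,0,0,0],
    [255,3.2,-2.1,0,0,0,0],
    [255,3.2,-2.1,0,0,0,0],
    [255,3.2,-2.1,0,0,0,0],
    [255,3.2,-2.1,0,0,0,0],
    [255,0,0,0,0,0,0],
    [255,0,0,0,0,0,0],
  ],
)

```text
time_s: 1.8
ee_pos: [0.668, 0.2015, 0.2294]
eef_rot: [-3.141, -0.001, 2.992]
force: [-0.9, 0.5, 0.0]
grip_width: 0.0008
grip_force: 0.0
```

```bash
python3 - <<'E'
from h import *
o,c=snap('wrist','w1.png'); print(o['ee_pos'],np.round(c['hand_eye'],3).tolist())
E
```

```text
[0.66797623 0.20148498 0.2293941 ] [[0.0, 0.969, 0.247, 0.071], [1.0, 0.0, -0.001, 0.0], [-0.001, 0.247, -0.969, -0.153], [0.0, 0.0, 0.0, 1.0]]
```

View pics/w1.png

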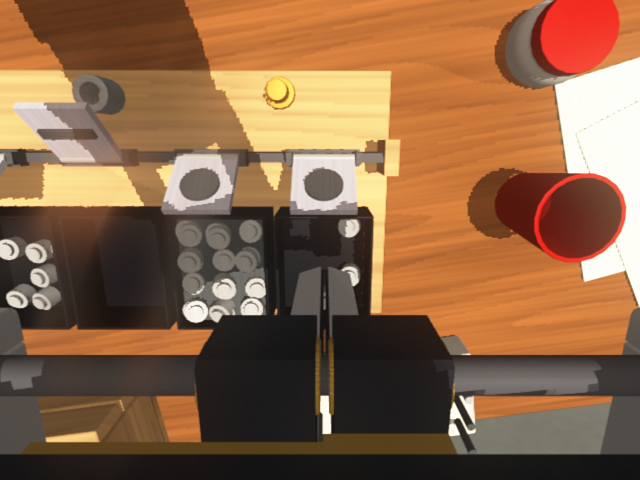

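The wrist view shows the fingertips at (325,268), in line with the left tag. The tag's free edge is at about (322,213). I'll cast that edge onto its expected height as a check.

```bash
python3 - <<'E'
from h import *
from scipy.spatial.transform import Rotation as R
o=ctrl.get_obs(); c=ctrl.camera('wrist'); T=np.eye(4); T[:3,:3]=R.from_euler('xyz',o['eef_rot']).as_matrix(); T[:3,3]=o['ee_pos']; c['pose']=T@c['hand_eye']
n=np.array([.9887,-.1499]); h=np.array([.61205,.20896])
for q,z in [((322,213),.109),((323,184),.0975),((350,228),.04)]:
    x=plane(c,*q,z)[:2]; print(x,(x-h)@n,(x-h)@[.1499,.9887])
print('tcp',(o['ee_pos'][:2]-h)@n,(o['ee_pos'][:2]-h)@[.1499,.9887])
E
```

```text
[0.64856103 0.20356174] 0.036907650425678215 0.00013574595919967625
[0.62863487 0.20728588] 0.01664840648833525 0.0008308711136347048
[0.67963878 0.22518472] 0.06439294462375016 0.026172939868791916
tcp 0.055837866914797425 0.001618290820109148
```

The free edge is 36.9 mm behind the hinge (37.5 expected). I'll step 5 mm further back, descend to fingertip height 0.088, then push.

Call:
apply_moves(
  deltas=[
    [255,0.5,-0.1,-2,0,0,0],
    [255,0,0,-3,0,0,0],
    [255,0,0,-3,0,0,0],
    [255,0,0,-2.5,0,0,0],
    [255,0,0,-1.1,0,0,0],
    [255,0,0,0,0,0,0],
    [255,0,0,0,0,0,0],
  ],
)

```text
time_s: 2.6
ee_pos: [0.6732, 0.2014, 0.1161]
eef_rot: [3.141, 0.002, 2.993]
force: [0.1, 0.6, 0.4]
grip_width: 0.0001
grip_force: 0.0
```

Call:
apply_moves(
  deltas=[
    [255,-0.8,0.12,0,0,0,0],
    [255,-0.8,0.12,0,0,0,0],
    [255,-0.8,0.12,0,0,0,0],
    [255,-0.8,0.12,0,0,0,0],
    [255,-0.8,0.12,0,0,0,0],
    [255,-0.8,0.12,0,0,0,0],
    [255,-0.8,0.12,0,0,0,0],
    [255,-0.2,0.03,0,0,0,0],
    [255,0,0,0,0,0,0],
    [255,0,0,0,0,0,0],
  ],
)

```text
time_s: 3.6
ee_pos: [0.6151, 0.2095, 0.1145]
eef_rot: [3.142, 0.0, 2.993]
force: [-0.3, -0.8, -0.1]
grip_width: 0.0006
grip_force: 0.0
```

Call:
apply_moves(
  deltas=[
    [255,1,-0.15,0,0,0,0],
    [255,1.5,-0.2,1,0,0,0],
    [255,1,-0.15,4,0,0,0],
    [255,0,0,4,0,0,0],
    [255,0,0,3,0,0,0],
    [255,0,0,0,0,0,0],
  ],
)

```text
time_s: 4.2
ee_pos: [0.6514, 0.2047, 0.2395]
eef_rot: [3.139, 0.007, 2.993]
force: [-0.1, -0.4, 0.7]
grip_width: 0.0007
grip_force: 0.0
```

```bash
python3 - <<'E'
from h import *
o,c=snap('wrist','w2.png'); print(o['ee_pos'])
E
```

```text
[0.65138177 0.20470202 0.2394588 ]
```

View pics/w2.png

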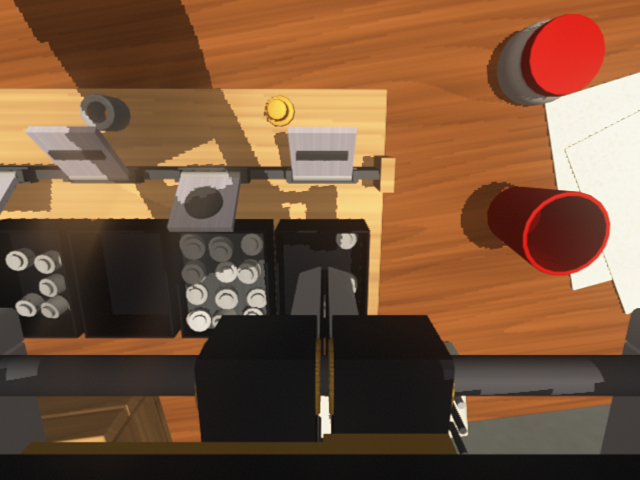

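The left tag now leans to the robot with its bar showing at (325,155), and nothing else moved. Next I'll go to a point behind the half bin's tag.

Call:
apply_moves(
  deltas=[
    [255,-0.22,-2.86,0,0,0,0],
    [255,-0.22,-2.86,0,0,0,0],
    [255,-0.22,-2.86,0,0,0,0],
    [255,-0.22,-2.86,0,0,0,0],
    [255,-0.22,-2.86,0,0,0,0],
    [255,-0.22,-2.86,0,0,0,0],
    [255,-0.22,-2.86,0,0,0,0],
    [255,-0.22,-2.86,0,0,0,0],
    [255,-0.22,-2.86,0,0,0,0],
    [255,-0.22,-2.86,0,0,0,0],
  ],
)

```text
time_s: 5.25
ee_pos: [0.6274, -0.0826, 0.2326]
eef_rot: [3.142, -0.002, 2.993]
force: [-0.4, 0.5, 0.3]
grip_width: 0.0005
grip_force: 0.0
```

Call:
apply_moves(
  deltas=[
    [255,0,0,0,0,0,0],
    [255,0,0,0,0,0,0],
  ],
)

```text
time_s: 5.45
ee_pos: [0.6277, -0.0816, 0.2331]
eef_rot: [3.141, -0.002, 2.992]
force: [0.0, 1.2, 0.2]
grip_width: 0.0005
grip_force: 0.0
```

```bash
python3 - <<'E'
from h import *
o,c=snap('wrist','w3.png'); h=np.array([.56947,-.07194]);n=np.array([.9887,-.1499]); print(o['ee_pos'],(o['ee_pos'][:2]-h)@n,(o['ee_pos'][:2]-h)@[.1499,.9887])
E
```

```text
[ 0.62769229 -0.08159616  0.23306406] 0.059011835067829616 -0.0008195267221411725
```

View pics/w3.png

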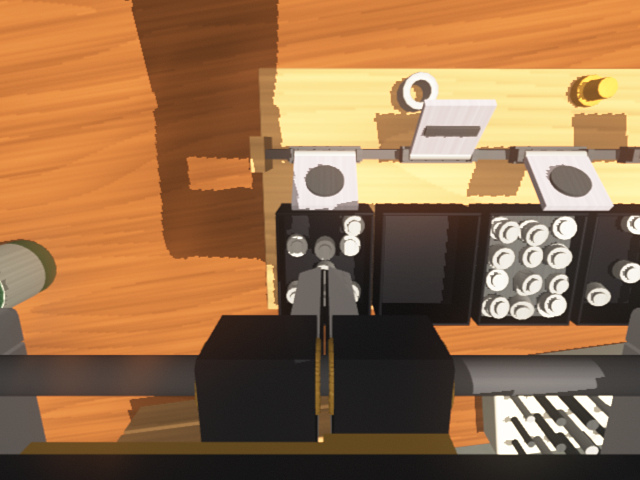

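The fingers at (325,268) line up with the half bin's tag, whose boss is at (325,180). The geometry matches the first tag, so I'll repeat the same moves.

Call:
apply_moves(
  deltas=[
    [255,0.2,0,-2,0,0,0],
    [255,0,0,-3,0,0,0],
    [255,0,0,-3,0,0,0],
    [255,0,0,-2.5,0,0,0],
    [255,0,0,-1.4,0,0,0],
    [255,0,0,0,0,0,0],
    [255,0,0,0,0,0,0],
  ],
)

```text
time_s: 6.2
ee_pos: [0.6304, -0.081, 0.1164]
eef_rot: [3.142, 0.001, 2.993]
force: [0.4, 0.2, 0.1]
grip_width: 0.0004
grip_force: 0.0
```

Call:
apply_moves(
  deltas=[
    [255,-0.8,0.12,0,0,0,0],
    [255,-0.8,0.12,0,0,0,0],
    [255,-0.8,0.12,0,0,0,0],
    [255,-0.8,0.12,0,0,0,0],
    [255,-0.8,0.12,0,0,0,0],
    [255,-0.8,0.12,0,0,0,0],
    [255,-0.8,0.12,0,0,0,0],
    [255,-0.2,0.03,0,0,0,0],
    [255,0,0,0,0,0,0],
    [255,0,0,0,0,0,0],
  ],
)

```text
time_s: 7.2
ee_pos: [0.5721, -0.0728, 0.1155]
eef_rot: [-3.142, 0.0, 2.993]
force: [-0.4, -0.4, -0.1]
grip_width: 0.0007
grip_force: 0.0
```

Call:
apply_moves(
  deltas=[
    [255,1,-0.15,0,0,0,0],
    [255,1.5,-0.2,1,0,0,0],
    [255,1,-0.15,4,0,0,0],
    [255,0,0,4,0,0,0],
    [255,0,0,4,0,0,0],
    [255,0,0,0,0,0,0],
    [255,0,0,0,0,0,0],
  ],
)

```text
time_s: 7.9
ee_pos: [0.6072, -0.0778, 0.2457]
eef_rot: [-3.142, 0.001, 2.993]
force: [0.6, 0.0, -0.5]
grip_width: 0.0008
grip_force: 0.0
```

```bash
python3 - <<'E'
from h import *
o,c=snap('wrist','w4.png'); print(o['ee_pos'])
s=ctrl.camera('scene')['img']; a=cv2.imread('pics/scene0.png')
cv2.imwrite('pics/final.png',np.hstack([cv2.resize(s[:,:,::-1],(440,330)),cv2.resize(c['img'][:,:,::-1],(360,330))]))
E
```

```text
[ 0.60720554 -0.07776493  0.2456927 ]
```

View pics/final.png

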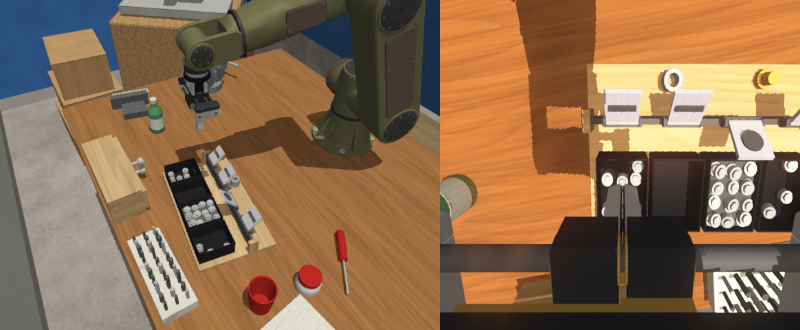

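The half and empty bins' tags show bars at (622,107) and (688,107), and the full bin's tag shows its boss at (750,140). The low bin's tag also leans to the robot in the scene view. The loose things stand where they were and the arm is clear.

```bash
python3 -c "
from station import ctrl
print(ctrl.hand_in())"
```

```text
the job is handed in; nothing more can be done
None
```

I pushed the tags of the nearly used-up and half-used bins over to the robot's side, so only the full bin's tag leans back with its boss showing; the job is handed in at about 8 s, and no verdict was returned.

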